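# Slide the parts tray over the light panel and switch the panel on

### The arm

A 6-joint arm with a two-finger parallel gripper is mounted at the origin on the work surface. World frame = base frame: x ahead of the robot, y to its left, z up, the work surface at z = 0. Lengths are in m, angles in rad, forces in N, time in s.
With the tool pointing down it reaches from about 0.25 to 0.775 m from the base axis. Payload 4 kg.
Tool frame: the origin (TCP) lies midway between the tips of the shut fingers; the grasp point (between the pads) lies robot.tcp_to_grasp behind it (robot.tcp_to_grasp is the distance from the TCP to the grasp point, in m); y points along the fingers, x is the direction in which the jaws open and shut, and the axes are right-handed (so a half turn about y gives the same grasp; the last joint's range is limited). The gripper opens to 94 mm and grips with 3 to 60 N. Pads are 16 mm wide; open, the fingers measure 119 mm over their backs; the gripper's body (75 mm by 177 mm) begins 78 mm behind the grasp point.
Start: joints at [1.116, 0.087, 1.371, -0, 1.684, -0.103], TCP at [0.19, 0.516, 0.206] pointing down, gripper open.
Joint ranges: [-3.1, 3.1], [-0.76, 2.03], [0.27, 2.55], [-1.08, 4.22], [0.17, 2.65], [-2.57, 2.57]. Speed limits (rad/s): [2.79, 2.79, 3.14, 3.14, 3.14, 3.14].

### API

Orientations are given as [roll, pitch, yaw] about the fixed x, y, z axes, in that order (R = Rz(yaw) Ry(pitch) Rx(roll)).
In Python, from bench import robot gives the robot as it stands.
- The arm moves only by the tool arm_command, never from a script. Its argument "series" is text: rows parted by semicolons, each of 7 numbers parted by spaces: the turn, a rotation vector about the tool's x, y, z in rad, then the shift along the tool's x, y, z in m, then the finger opening in m, from 0 to 0.094. A call has 1 to 12 rows; each row shifts and turns the pose as measured when the row begins, along the tool's axes as they then stand; what a row does not reach is not made up. A row lasts 1/10 s, in which the tool goes at most 50 mm and 8.59 degrees, less where a joint would pass 70% of its speed; a pose out of reach is approached as far as the arm can. A call with a gripper value outside its range is refused whole. The fingers move at their own pace and stop on an object; the grip force is fixed at half the most. Time passes only in rows, so rows that do not move let the fingers close. It gives the time, the measured TCP pose, the force and the opening at its end, in the units of the state.
- robot.get_obs(): the state, without advancing time (a new reading comes with each control period).
- robot.snapshot(name): name is "scene" or "top" or "wrist"; returns the picture (480x640x3 uint8, blue, green, red); there is no depth.
- robot.camera_params(name): a dict with "fx", "fy", "cx", "cy" (pixels), "distortion" ([k1, k2, p1, p2, k3] as OpenCV has them; the pictures are not rectified), "extrinsics" (4x4, takes a point from camera to world coordinates). Camera axes: x right, y up, looking along -z (the intrinsics and any distortion apply to the point x, -y, -z); pixel columns grow to the right and rows downward; lengths in m; the calibration is good to about 2 mm. A picture is of the moment at which its call begins: read the wrist's pose just before it. camera_params takes no time and is no camera call; for the wrist camera it gives the pose at the moment of the call.
- robot.close_job(): hands the job in, once; it reports no verdict.
Trained networks look in the newest picture that a camera, given by its name, has taken for a name from the list of things; names that differ only in an ending like _2 or _b are one class to them, and where a whole thing is asked for, a point or a joint stands for the part that bears it (a point fixed in the world has none). Each returns a list of dicts, best first, with "score" (0 to 1); they miss things now and then, are a little off and sometimes report something else, mostly with a low value. They report only what shows in the picture. A call takes as long as a camera call. They do not tell look-alikes from the thing itself.
- robot.spot_in(camera, target): "centre" ([x, y, z] in m, in the coordinates of the camera as it stood for that picture, good to about 4 mm: the middle of the surface that is visible of it).
The state is a dict: "time": time; "joint_positions": joint angles; "qvel": joint speeds; "joint_torque": joint torques, N m; "tool_pos": TCP position; "ee_rot": TCP orientation; "wrist_force": force on the tool from outside, world axes, zero at the start; "wrist_torque": the same for the moment, N m; "width": finger opening in m.
Only numpy, scipy, OpenCV 4.12 (cv2) and the standard library are available. Lean on these libraries where they do the work, as an engineer would, in place of code of your own. Each camera call takes 0.05 s, during which the arm holds its last target.

### The job

Take the sliding parts tray by its upright grip and slide it along its rails fully home against the stop over the milky light panel; an unmarked flip lever at the other end of the light box may or may not be holding the tray, and only trying the tray tells, so if it is held, tip the lever fully over to its other side and try again. Then press the round key on the small control box just until it clicks over and no further, and let go. Do not press the key before the tray is home, and leave the bin, the jar and the carton where they are.

Things in the scene. Friction and masses are not known exactly. Their poses are not given: they have to be found in the camera images.
- stage: Light box, fixed to the bench, grey painted, 190 x 420 x 40 mm. Its origin is on the bench below the rails' centre line: the box spans x -110 to +80 mm and y -270 to +150 mm of this frame, top at z 40 mm. The rails run along its y axis; the milky light panel is centred at (0, 60) mm, the catch (flip lever) is at the other end, at (0, -227) mm.
- tray (a joint): Slide position of the open grey tray (120 x 120 mm, top 70 mm above the bench, small black parts fixed in it) along the box's +y, in m: 0 at the catch end, 0.170 fully home at the stop over the panel. Starts between 0 and 0.012. Sliding it needs 2 to 4 N. If locked it still moves to 0.020, where it stops dead; once past there nothing holds it.
- tray_grip (a point): Point to grasp on the tray's upright grip, a plain aluminium fin 12 mm thick (along the box's y), 30 mm wide (along x), its top 20 mm above this point, its foot (a tab on the tray's near side) 25 mm below it. Axes are those of the box; it moves with the tray.
- catch (a joint): Lean of the flip lever about its pivot, in rad: -0.5 tipped to the box's -x, 0 upright, +0.5 tipped to +x. Top-heavy: it rests at either end and falls over by itself (under 2 N at the top) once past upright. At either end the tray may be locked or free, which does not show; tipping the lever fully over to its other end reverses it (part-way it locks).
- keybox: Small grey control box, fixed to the bench, 100 x 80 x 40 mm, origin at the centre of its underside. It may stand beyond either end of the light box.
- key_top (a point): Centre of the top of the round white key on the control box: 26 mm across, standing 14 mm above the box (54 mm above the bench); pressed straight down.
- key (a joint): How far the key is pressed, in m: 0 up. Tactile: the force rises to about 4.5 N at 1.9 mm, falls to about 1.5 N at 4.5 mm (the click; it counts as clicked past 3 mm), then climbs steeply: 5 N at 5.75 mm, over 8 N at 6.5 mm. Pressing deeper than 7.2 mm is too far. It springs back up when let go.
- bin: Loose open white bin, 100 x 85 x 50 mm, origin at the centre of its underside; beyond the other end of the light box from the control box. Leave it alone.
- jar: Loose closed jar, 60 mm across, 75 mm tall, beyond the light box; origin at the centre of its underside. Leave it alone.
- carton: Loose cardboard carton, 70 x 110 x 50 mm, beyond the light box; origin at the centre of its underside. Leave it alone.
- catch_top (a point): Middle of the round top edge of the flip lever (the catch), a plain steel plate 12 mm thick (the way it tips), 30 mm wide along the box's y, its pivot 80 mm below this point and 11 mm above the bench (top edge reaches 7 mm past this point). Axes are the box's axes tipped with the lever. Push it across near the top, along the box's x.
Not all that is in view belongs to the job. What is shaped like the keybox but purple or turquoise is not meant.

How it is judged:
By the outcome, as a careful person would: the job done as asked, in the order asked, and still so for the second after the job is handed in, with the robot touching nothing.
It also fails if it takes over 72 s, if anything falls off the work surface, if the arm or the gripper's body presses on something with over 40 N, if the wrist force passes 120 N, or if a joint passes its speed limit or range.

## Working session

There is one attempt and no reset: what is moved stays moved. The work goes in short steps, Python scripts to look and compute and a tool call to move; the robot and the scene stay as the last step left them, time stands still between calls to the robot, and variables do not carry over. Pictures are saved under pics/ and viewed, and the job is handed in when it is done.

Besides the shell and the picture viewer there is one more tool, called after "Emit:" as name(argument=value, ...) on one line, values as JSON. arm_command: Moves the arm, as the interface text tells. Its arguments: {"type":"object","properties":{"series":{"type":"string"}},"required":["series"]}

```bash
mkdir -p pics; ls; python3 - <<'E'
from bench import robot
import cv2
o=robot.get_obs(); print(o)
print(robot.tcp_to_grasp)
for n in ["scene","top","wrist"]:
    im=robot.snapshot(n); cv2.imwrite(f"pics/{n}0.png",im)
    p=robot.camera_params(n); print(n,p)
    for t in ["stage","tray_grip","catch_top","keybox","key_top","tray"]:
        r=robot.spot_in(n,t)
        import numpy as np
        E=np.array(p["extrinsics"])
        print(t,[(round(d["score"],2),np.round((E@np.append(d["centre"],1))[:3],3)) for d in r[:4]])
E
```

```text
pics
{'time': 0.0, 'joint_positions': array([ 1.11593557e+00,  8.79695964e-02,  1.37222736e+00, -2.27279230e-05,
        1.68353399e+00, -1.03090715e-01]), 'qvel': array([ 0.00086636, -0.0005584 ,  0.00057037, -0.00054742, -0.0012667 ,
       -0.0003454 ]), 'joint_torque': array([-1.88558835e-03, -3.40186644e+01, -3.02423573e+01,  7.16917310e-02,
        3.30421503e-02, -1.78407595e-04]), 'tool_pos': array([0.18928562, 0.51584875, 0.2043098 ]), 'ee_rot': array([-1.57059875,  0.00212927,  1.21902397]), 'wrist_force': array([ 0.54646796, -0.79725571,  0.45324386]), 'wrist_torque': array([-0.03771625,  0.01662035, -0.02408185]), 'width': 0.09383304717409342}
0.0188
scene {'fx': 598.6482579696468, 'fy': 598.6482579696468, 'cx': 324.4978324168429, 'cy': 242.07365831041534, 'distortion': array([-0.15099899,  0.        ,  0.        ,  0.        ,  0.        ]), 'extrinsics': array([[-0.56228244, -0.59054887,  0.57887002,  1.41183086],
       [ 0.82693929, -0.39888144,  0.39631428,  0.52724661],
       [-0.00314244,  0.70153092,  0.71263209,  1.11733781],
       [ 0.        ,  0.        ,  0
[... 1320 characters left out ...]
41, array([ 0.6  , -0.472,  0.056]))]
tray [(0.88, array([ 0.526, -0.067,  0.053]))]
wrist {'fx': 335.6463528277928, 'fy': 335.6463528277928, 'cx': 318.49145249377597, 'cy': 238.6651876972964, 'distortion': array([-0.05996212,  0.        ,  0.        ,  0.        ,  0.        ]), 'extrinsics': array([[ 3.43005422e-01, -9.11427573e-01, -2.27259896e-01,
         1.26603355e-01],
       [ 9.39333418e-01,  3.32841919e-01,  8.28793566e-02,
         5.40680060e-01],
       [ 1.03088877e-04, -2.41900883e-01,  9.70300960e-01,
         3.84958496e-01],
       [ 0.00000000e+00,  0.00000000e+00,  0.00000000e+00,
         1.00000000e+00]])}
stage []
tray_grip []
catch_top []
keybox []
key_top []
tray []
```

View pics/scene0.png

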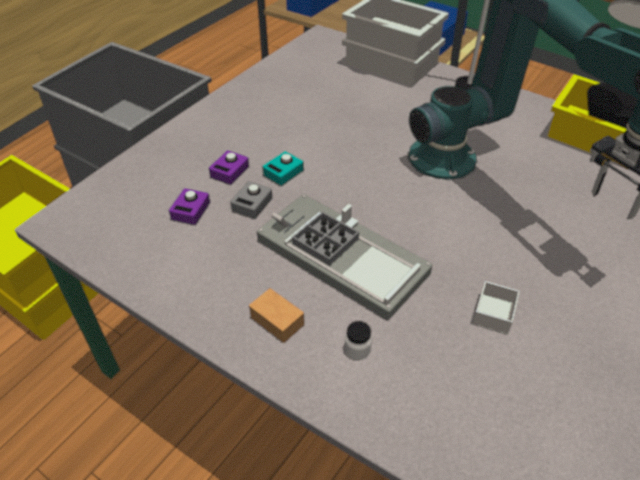

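View pics/top0.png

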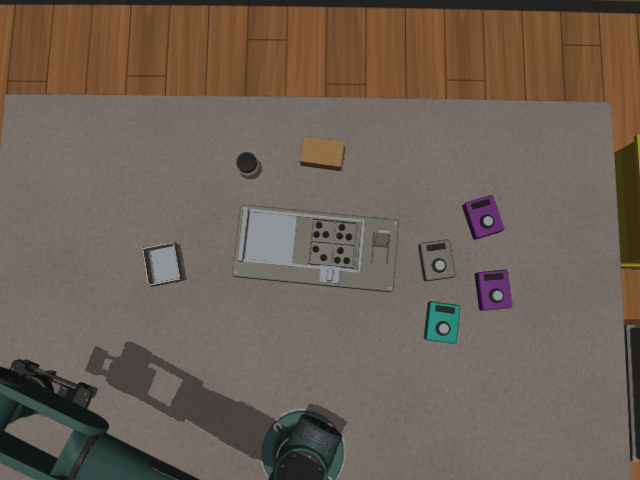

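```bash
cat > h.py <<'E'
import numpy as np,cv2
from bench import robot
def ray(cam,px,z,p=None):
    p=p or robot.camera_params(cam); K=np.array([[p['fx'],0,p['cx']],[0,p['fy'],p['cy']],[0,0,1]])
    u=cv2.undistortPoints(np.array([[px]],float),K,np.array(p['distortion']))[0,0]
    E=np.array(p['extrinsics']); d=E[:3,:3]@np.array([u[0],-u[1],-1]); o=E[:3,3]
    return o+d*(z-o[2])/d[2]
def proj(cam,P,p=None):
    p=p or robot.camera_params(cam); K=np.array([[p['fx'],0,p['cx']],[0,p['fy'],p['cy']],[0,0,1]])
    E=np.linalg.inv(np.array(p['extrinsics'])); c=(E[:3,:3]@np.atleast_2d(P).T).T+E[:3,3]
    c=c*[1,-1,-1]
    return cv2.projectPoints(c,np.zeros(3),np.zeros(3),K,np.array(p['distortion']))[0][:,0]
E
python3 - <<'E'
import cv2
im=cv2.imread('pics/top0.png')
c=im[195:345,225:465]; cv2.imwrite('pics/topz.png',cv2.resize(c,None,fx=3.3,fy=3.3,interpolation=cv2.INTER_CUBIC))
im=cv2.imread('pics/scene0.png')
c=im[140:320,220:440]; cv2.imwrite('pics/scz.png',cv2.resize(c,None,fx=3.3,fy=3.3,interpolation=cv2.INTER_CUBIC))
E
```

```text
(no output)
```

View pics/topz.png

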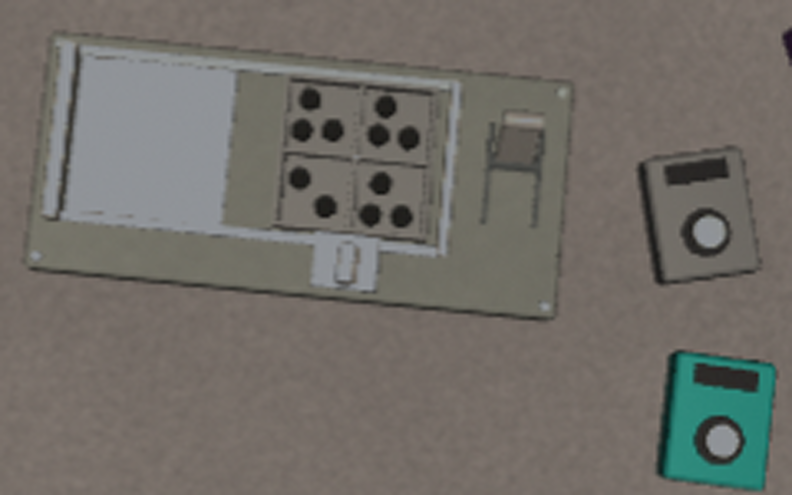

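View pics/scz.png

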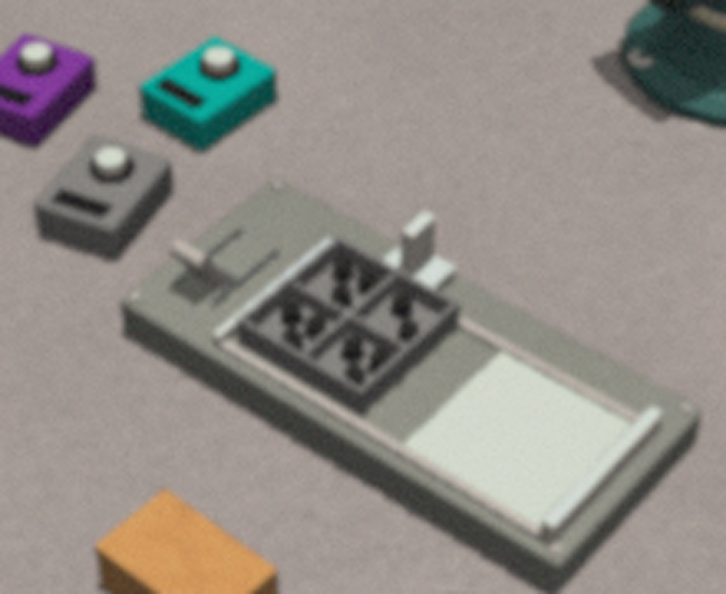

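```bash
python3 - <<'E'
from h import *
Z=lambda a,b:(225+(a+.5)/3.3-.5,195+(b+.5)/3.3-.5)
W=np.array([ray('top',Z(*q),.04)[:2] for q in [(53,35),(573,82),(553,319),(28,268)]])
L=np.array([[.08,.15],[.08,-.27],[-.11,-.27],[-.11,.15]])
Lc=L-L.mean(0);Wc=W-W.mean(0);H=Lc.T@Wc
th=np.arctan2(H[0,1]-H[1,0],H[0,0]+H[1,1]);R=np.array([[np.cos(th),-np.sin(th)],[np.sin(th),np.cos(th)]])
o=W.mean(0)-R@L.mean(0);print('th',th,'o',o,'res',(W-(L@R.T+o)))
# grip top centre pixel at z: grip top about ?
for z in (.08,.09,.1,.11):
  w=ray('top',Z(346,262),z)[:2]; print(z,'grip local',R.T@(w-o),w)
for z in (.08,): 
  w=ray('top',Z(524,118),z)[:2]; print('catch',R.T@(w-o),w)
w=ray('top',Z(708,232),.054)[:2];print('key',w)
kb=[ray('top',Z(*q),.04)[:2] for q in [(641,162),(740,149),(761,270),(662,283)]];print(np.round(kb,3))
# verify w/ scene view
S=lambda a,b:(220+(a+.5)/3.3-.5,140+(b+.5)/3.3-.5)
print('key scene',ray('scene',S(110,158),.054))
for q,l in zip([(555,585)],[L[0]]): pass
print('scene corners',[np.round(((np.array(p)-[220,140])*3.3)) for p in proj('scene',[list(R@l+o)+[.04] for l in L])])
c=np.array([.0,-.227]); a=.5
P=[R@(c+[80e-3*np.sin(a),0])+o]; print('catch_top w',P,proj('top',[[*P[0],.011+.08*np.cos(a)]]), Z(524,118))
# grip top: scene (420,216 zoom)
for z in (.09,.1,.11,.12): print(z,R.T@(ray('scene',S(421,214),z)[:2]-o))
E
```

```text
th -0.08163056126694188 o [0.54225502 0.03077252] res [[-0.00206514 -0.00201857]
 [-0.00045222  0.00211877]
 [ 0.00095101  0.00339323]
 [ 0.00156635 -0.00349343]]
0.08 grip local [-0.0827197  -0.10057589] [ 0.45160982 -0.0627235 ]
0.09 grip local [-0.08339142 -0.10042914] [ 0.45095229 -0.06252246]
0.1 grip local [-0.08406315 -0.10028238] [ 0.45029477 -0.06232142]
0.11 grip local [-0.08473488 -0.10013563] [ 0.44963724 -0.06212038]
catch [ 0.04086673 -0.22734719] [ 0.56444778 -0.19914989]
key [ 0.4800375  -0.34577558]
[[ 0.536 -0.296]
 [ 0.547 -0.375]
 [ 0.452 -0.39 ]
 [ 0.441 -0.312]]
key scene [ 0.48410562 -0.34542726  0.054     ]
scene corners [array([560., 562.]), array([117., 296.]), array([274., 172.]), array([705., 404.])]
catch_top w [array([ 0.56197178, -0.19859897])] [[383.27860783 231.30350237]] (383.43939393939394, 230.4090909090909)
0.09 [-0.10085967 -0.11121844]
0.1 [-0.09183578 -0.10462914]
0.11 [-0.0828119  -0.09803983]
0.12 [-0.07378802 -0.09145052]
```

Emit:
arm_command(series="0 -0.135 0 0 0 0 0.06; 0 -0.135 0 0 0 0 0.06; 0 0 0 -0.04 0 -0.022 0.06; 0 0 0 -0.04 0 -0.022 0.06; 0 0 0 -0.04 0 -0.022 0.06; 0 0 0 -0.04 0 -0.022 0.06; 0 0 0 -0.04 0 -0.022 0.06; 0 0 0 -0.04 0 -0.022 0.06; 0 0 0 -0.04 0 -0.022 0.06; 0 0 0 -0.04 0 -0.022 0.06; 0 0 0 -0.04 0 -0.022 0.06; 0 0 0 -0.04 0 -0.022 0.06")

```text
time: 2.25
tool_pos: [0.3864, 0.0926, 0.2053]
ee_rot: [-1.577, -0.002, 1.514]
wrist_force: [0.9, 0.6, 0.2]
width: 0.0601
```

```bash
cat >> h.py <<'E'
from scipy.spatial.transform import Rotation as Ro
TH=-0.0816; O=np.array([0.5423,0.0308]); RS=np.array([[np.cos(TH),-np.sin(TH)],[np.sin(TH),np.cos(TH)]])
def S2W(x,y): return RS@[x,y]+O
def go(xy,z,yaw=TH+np.pi/2):
    o=robot.get_obs(); R=Ro.from_euler('xyz',o['ee_rot']); T=Ro.from_euler('xyz',[-np.pi/2,0,yaw])
    d=np.array([*xy,z])-o['tool_pos']
    print('pos',o['tool_pos'].round(4),'local',(RS.T@(o['tool_pos'][:2]-O)).round(4),'turn',(R.inv()*T).as_rotvec().round(3),'shift',R.inv().apply(d).round(4),'shiftAfterTurn',T.inv().apply(d).round(4),'F',o['wrist_force'].round(1),'w',o['width'].round(4),'t',round(o['time'],2))
E
python3 - <<'E'
from h import *
go(S2W(-.0845,-.1),.2)
E
```

```text
Traceback (most recent call last):
  File "h.py", line 19, in go
    print('pos',o['tool_pos'].round(4),'local',(RS.T@(o['tool_pos'][:2]-O)).round(4),'turn',(R.inv()*T).as_rotvec().round(3),'shift',R.inv().apply(d).round(4),'shiftAfterTurn',T.inv().apply(d).round(4),'F',o['wrist_force'].round(1),'w',o['width'].round(4),'t',round(o['time'],2))
                                                                                                                                                                                                                                            ^^^^^^^^^^^^^^^^
AttributeError: 'float' object has no attribute 'round'
```

```bash
sed -i "s/o\['width'\].round(4)/round(o['width'],4)/" h.py
python3 - <<'E'
from h import *
go(S2W(-.0845,-.1),.2)
E
```

```text
pos [0.3864 0.0926 0.2053] local [-0.1604  0.0489] turn [0.006 0.025 0.002] shift [-0.1508  0.0054 -0.0721] shiftAfterTurn [-0.1489  0.0053 -0.0759] F [0.9 0.6 0.2] w 0.0601 t 2.25
```

Emit:
arm_command(series="0.006 0.025 0.002 -0.037 0 -0.019 0.06; 0 0 0 -0.037 0 -0.019 0.06; 0 0 0 -0.037 0 -0.019 0.06; 0 0 0 -0.037 0 -0.019 0.06; 0 0 0 0 0 0 0.06")

```text
time: 2.75
tool_pos: [0.4537, -0.0727, 0.2062]
ee_rot: [-1.575, 0.001, 1.48]
wrist_force: [0.2, 0.9, -0.2]
width: 0.0602
```

```bash
python3 - <<'E'
from h import *
go(S2W(-.0845,-.1),.2)
p=robot.camera_params('wrist')
im=robot.snapshot('wrist'); cv2.imwrite('pics/w1.png',im)
E_=np.array(p['extrinsics'])
for t in ["tray_grip","catch_top","key_top","tray"]:
    for d in robot.spot_in('wrist',t)[:3]:
        w=(E_@np.append(d["centre"],1))[:3]; print(t,round(d['score'],2),w.round(4),(RS.T@(w[:2]-O)).round(4))
print(proj('wrist',[[*S2W(-.0845,-.1),.108]],p))
E
```

```text
pos [ 0.4537 -0.0727  0.2062] local [-0.0799 -0.1103] turn [ 0.004 -0.009 -0.001] shift [0.0103 0.0061 0.0047] shiftAfterTurn [0.0103 0.0062 0.0046] F [ 0.2  0.9 -0.2] w 0.0602 t 2.75
tray_grip 0.67 [ 0.5183 -0.0655  0.0579] [-0.0161 -0.0979]
catch_top 0.88 [ 0.5422 -0.2071  0.0533] [ 0.0193 -0.2371]
catch_top 0.17 [ 0.4912 -0.3325  0.0346] [-0.0213 -0.3663]
key_top 0.91 [ 0.3205 -0.352   0.0502] [-0.1898 -0.3996]
key_top 0.65 [ 0.4802 -0.3452  0.0543] [-0.0312 -0.3798]
tray 0.81 [ 0.5173 -0.0686  0.0568] [-0.0168 -0.1011]
[[330.00865212 230.67881255]]
```

View pics/w1.png

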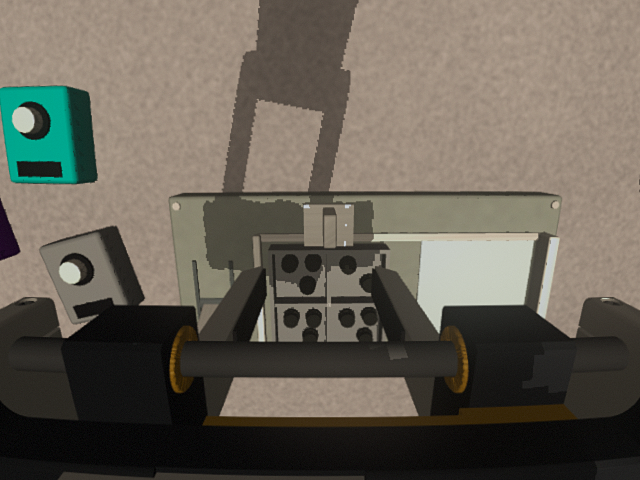

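Emit:
arm_command(series="0.004 -0.009 -0.001 0.0103 0 0.0072 0.06; 0 0 0 0 0.03 0 0.06; 0 0 0 0 0.035 0 0.06; 0 0 0 0 0.035 0 0.06; 0 0 0 0 0.025 0 0.06; 0 0 0 0 0 0 0.06")

```text
time: 3.6
tool_pos: [0.4448, -0.0454, 0.082]
ee_rot: [-1.579, -0.004, 1.513]
wrist_force: [-0.5, 0.3, 0.2]
width: 0.06
```

```bash
python3 - <<'E'
from h import *
go(S2W(-.087,-.1),.073)
im=robot.snapshot('wrist'); cv2.imwrite('pics/w2.png',im)
im=robot.snapshot('scene'); cv2.imwrite('pics/s2.png',cv2.resize(im[140:320,220:440],None,fx=3.3,fy=3.3))
E
```

```text
pos [ 0.4448 -0.0454  0.082 ] local [-0.0909 -0.0839] turn [0.008 0.023 0.004] shift [-0.0162  0.0089 -0.0035] shiftAfterTurn [-0.0161  0.009  -0.0039] F [-0.5  0.3  0.2] w 0.06 t 3.6
```

View pics/w2.png

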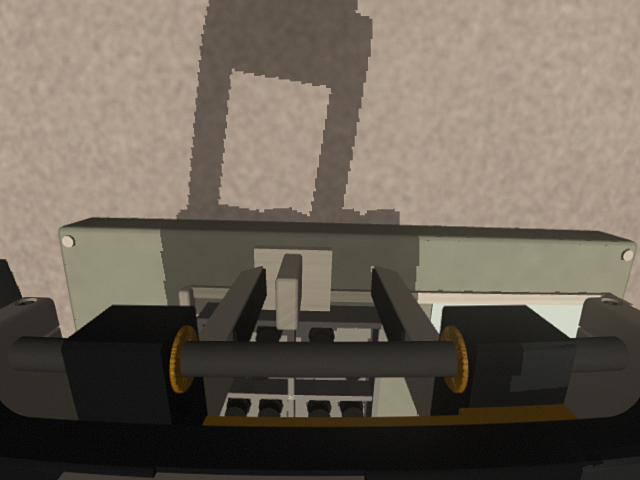

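View pics/s2.png

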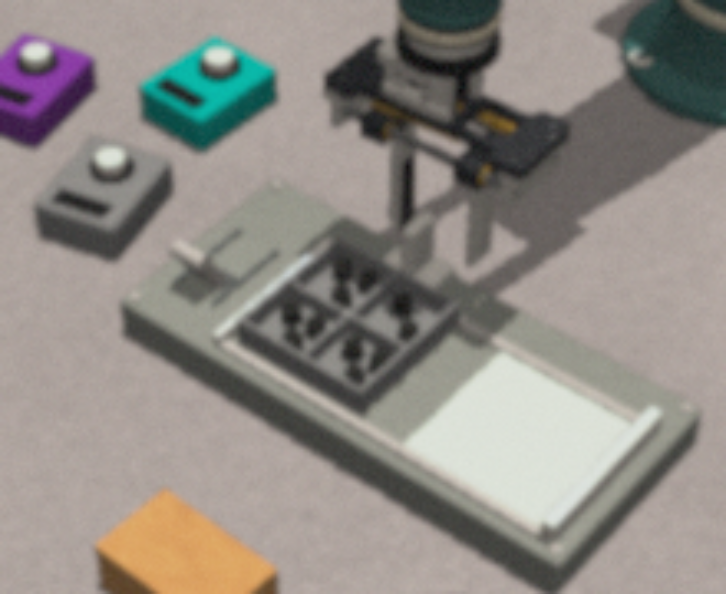

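Emit:
arm_command(series="0.006 0.018 0.003 -0.014 0.002 -0.003 0.06; 0 0 0 0 0.006 0 0.06; 0 0 0 0 0 0 0.06")

```text
time: 4.0
tool_pos: [0.4535, -0.0618, 0.0828]
ee_rot: [-1.589, 0.003, 1.494]
wrist_force: [-0.3, 0.3, -1.0]
width: 0.0596
```

```bash
python3 - <<'E'
from h import *
go(S2W(-.087,-.1),.073)
E
```

```text
pos [ 0.4535 -0.0618  0.0828] local [-0.081  -0.0996] turn [ 0.018  0.005 -0.002] shift [-0.0004  0.0097  0.0062] shiftAfterTurn [-0.0004  0.0098  0.006 ] F [-0.3  0.3 -1. ] w 0.0596 t 4.0
```

Emit:
arm_command(series="0.016 0.004 -0.002 0 0.006 0.004 0.06; 0 0 0 0 0.004 0.001 0.06; 0 0 0 0 0 0 0.06")

```text
time: 4.3
tool_pos: [0.4493, -0.0622, 0.0734]
ee_rot: [-1.574, 0.001, 1.489]
wrist_force: [-0.8, -0.2, 0.2]
width: 0.0599
```

```bash
python3 - <<'E'
from h import *
go(S2W(-.087,-.1),.073)
im=robot.snapshot('wrist'); cv2.imwrite('pics/w3.png',im)
E
```

```text
pos [ 0.4493 -0.0622  0.0734] local [-0.0851 -0.1003] turn [ 0.004 -0.    -0.001] shift [0.0003 0.0004 0.0019] shiftAfterTurn [0.0003 0.0004 0.0019] F [-0.8 -0.2  0.2] w 0.0599 t 4.3
```

View pics/w3.png

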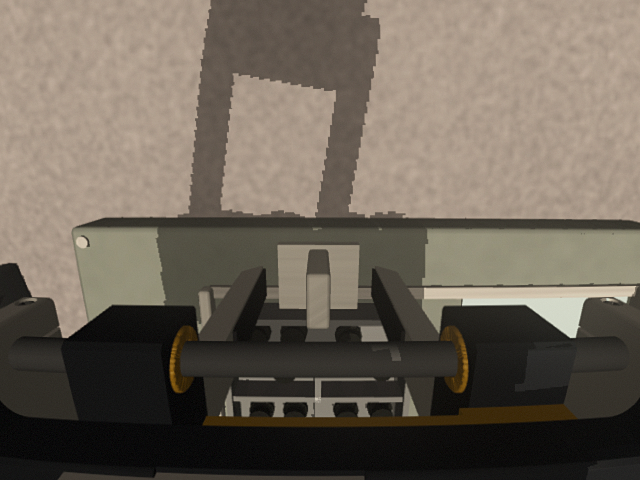

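Centred on the fin. Close and try.

Emit:
arm_command(series="0 0 0 0 0 0 0.0; 0 0 0 0 0 0 0.0; 0 0 0 0 0 0 0.0; 0 0 0 0 0 0 0.0; 0 0 0 0 0 0 0; 0 0 0 0 0 0 0")

```text
time: 4.95
tool_pos: [0.4495, -0.062, 0.0738]
ee_rot: [-1.575, 0.001, 1.489]
wrist_force: [-0.0, -0.4, -0.2]
width: 0.0155
```

```bash
python3 - <<'E'
from h import *
go(S2W(-.087,-.1),.073)
E
```

```text
pos [ 0.4495 -0.062   0.0738] local [-0.0849 -0.1001] turn [ 0.004 -0.    -0.001] shift [0.0001 0.0008 0.0021] shiftAfterTurn [0.0001 0.0008 0.0021] F [-0.  -0.4 -0.2] w 0.0155 t 4.95
```

Emit:
arm_command(series="0 0 0 0 0 0 0.0; 0 0 0 0 0 0 0.0; 0 0 0 0.004 0 0 0;0 0 0 0.004 0 0 0;0 0 0 0.004 0 0 0;0 0 0 0.004 0 0 0;0 0 0 0.004 0 0 0")

```text
time: 5.65
tool_pos: [0.4506, -0.0502, 0.0738]
ee_rot: [-1.575, 0.021, 1.487]
wrist_force: [-1.8, -15.2, -1.9]
width: 0.0118
```

```bash
python3 - <<'E'
from h import *
go(S2W(-.085,.07),.073)
E
```

```text
pos [ 0.4506 -0.0502  0.0738] local [-0.0848 -0.0882] turn [ 0.004 -0.002 -0.021] shift [ 0.1582 -0.0026  0.0006] shiftAfterTurn [0.1582 0.0008 0.0002] F [ -1.8 -15.2  -1.9] w 0.0118 t 5.65
```

Emit:
arm_command(series="0 0 0.02 -0.003 0 0 0.0; 0 0 0 0 0 0 0.04; 0 0 0 0 0 0 0.05; 0 0 0 0 0 0 0.05; 0 0 0 0 0 0 0.05; 0 0 0 0 -0.03 0 0.05; 0 0 0 0 -0.04 0 0.05; 0 0 0 0 -0.04 0 0.03; 0 0 0 0 0 0 0")

```text
time: 6.55
tool_pos: [0.4488, -0.0455, 0.1853]
ee_rot: [-1.569, 0.036, 1.489]
wrist_force: [-0.5, 0.7, 0.8]
width: 0.0376
```

```bash
python3 - <<'E'
from h import *
go(S2W(.085,-.227),.16)
E
```

```text
pos [ 0.4488 -0.0455  0.1853] local [-0.087  -0.0836] turn [-0.002 -0.    -0.036] shift [-0.1423  0.0302 -0.1721] shiftAfterTurn [-0.1434  0.0253 -0.172 ] F [-0.5  0.7  0.8] w 0.0376 t 6.55
```

Emit:
arm_command(series="0 0 -0.036 -0.028 0.004 -0.034 0; 0 0 0 -0.028 0.004 -0.034 0; 0 0 0 -0.028 0.004 -0.034 0; 0 0 0 -0.028 0.004 -0.034 0; 0 0 0 -0.014 0.003 -0.018 0; 0 0 0 0 0 0 0")

```text
time: 7.15
tool_pos: [0.5965, -0.1864, 0.1636]
ee_rot: [-1.57, -0.004, 1.493]
wrist_force: [-0.9, 0.2, -1.0]
width: 0.0004
```

```bash
python3 - <<'E'
from h import *
go(S2W(.085,-.227),.07)
E
```

```text
pos [ 0.5965 -0.1864  0.1636] local [ 0.0717 -0.2121] turn [-0.001  0.004  0.004] shift [-0.0154  0.0935 -0.0133] shiftAfterTurn [-0.0149  0.0936 -0.0133] F [-0.9  0.2 -1. ] w 0.0004 t 7.15
```

Emit:
arm_command(series="0 0.004 0.004 -0.014 0 -0.011 0; 0 0 0 0 0.008 0 0; 0 0 0 0 0 0 0")

```text
time: 7.45
tool_pos: [0.6045, -0.1995, 0.1521]
ee_rot: [-1.564, -0.004, 1.489]
wrist_force: [-0.3, -0.1, -1.4]
width: 0.0003
```

```bash
python3 - <<'E'
from h import *
go(S2W(.085,-.227),.07)
im=robot.snapshot('scene'); cv2.imwrite('pics/s4.png',cv2.resize(im[140:320,220:440],None,fx=3.3,fy=3.3))
E
```

```text
pos [ 0.6045 -0.1995  0.1521] local [ 0.0808 -0.2245] turn [-0.007 -0.     0.004] shift [-0.0029  0.0821 -0.0047] shiftAfterTurn [-0.0025  0.0821 -0.0042] F [-0.3 -0.1 -1.4] w 0.0003 t 7.45
```

View pics/s4.png

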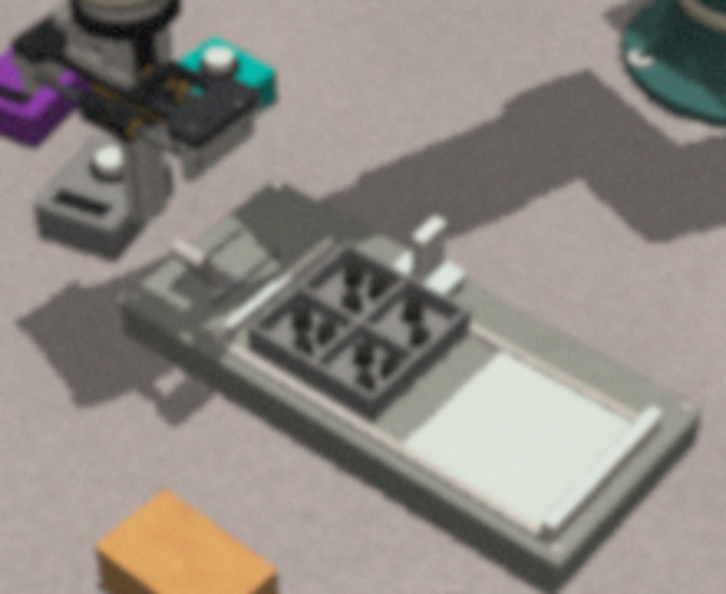

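Emit:
arm_command(series="0 0 0.004 -0.002 0.027 -0.005 0; 0 0 0 0 0.027 0 0; 0 0 0 0 0.027 0 0; 0 0 0 0 0 0 0; 0 0 0 0 0 0 0")

```text
time: 8.0
tool_pos: [0.6085, -0.1973, 0.0749]
ee_rot: [-1.571, 0.001, 1.494]
wrist_force: [1.0, 0.4, 1.0]
width: 0.0006
```

```bash
python3 - <<'E'
from h import *
go(S2W(-0.015,-.227),.07)
E
```

```text
pos [ 0.6085 -0.1973  0.0749] local [ 0.0846 -0.2219] turn [ 0.001  0.004 -0.001] shift [-0.0046  0.0048  0.0996] shiftAfterTurn [-0.0051  0.0049  0.0996] F [1.  0.4 1. ] w 0.0006 t 8.0
```

Emit:
arm_command(series="0 0.004 0 -0.004 0.003 0.01 0; 0 0 0 0 0 0.01 0; 0 0 0 0 0 0.01 0; 0 0 0 0 0 0.01 0; 0 0 0 0 0 0.01 0; 0 0 0 0 0 0.01 0; 0 0 0 0 0 0.01 0")

```text
time: 8.7
tool_pos: [0.5362, -0.1965, 0.0796]
ee_rot: [-1.584, 0.006, 1.49]
wrist_force: [0.1, -0.1, 0.0]
width: 0.0004
```

```bash
python3 - <<'E'
from h import *
go(S2W(-0.015,-.227),.07)
im=robot.snapshot('scene'); cv2.imwrite('pics/s5.png',cv2.resize(im[140:320,220:440],None,fx=3.3,fy=3.3))
E
```

```text
pos [ 0.5362 -0.1965  0.0796] local [ 0.0125 -0.227 ] turn [ 0.013  0.001 -0.006] shift [0.0001 0.0092 0.0276] shiftAfterTurn [0.     0.0096 0.0275] F [ 0.1 -0.1  0. ] w 0.0004 t 8.7
```

View pics/s5.png

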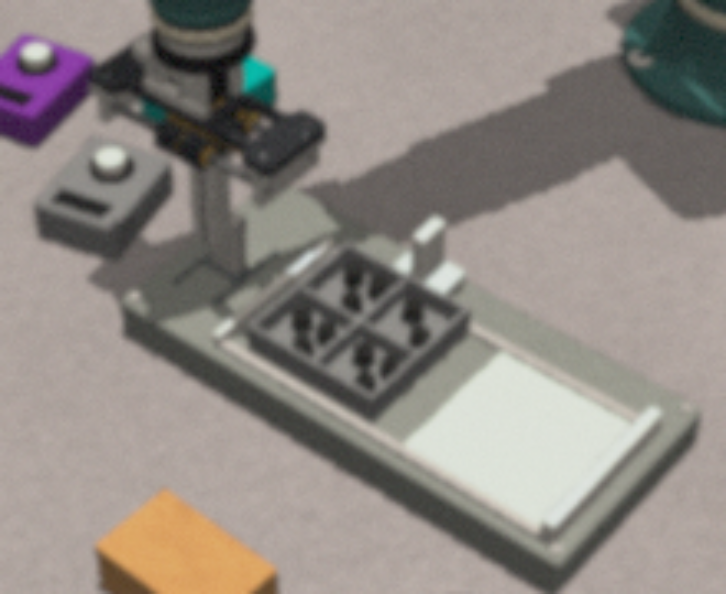

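Lever is no longer on the +x side. Push a bit further.

Emit:
arm_command(series="0.01 0 0 0 0.002 0.01 0; 0 0 0 0 0 0.01 0; 0 0 0 0 0 0.008 0; 0 0 0 0 0 0 0; 0 0 0 0 0 -0.01 0; 0 0 0 0 -0.03 -0.01 0; 0 0 0 0 -0.04 0 0; 0 0 0 0 -0.04 0 0.02; 0 0 0 0 0 0 0.05")

```text
time: 9.65
tool_pos: [0.5253, -0.1943, 0.1874]
ee_rot: [-1.564, 0.003, 1.489]
wrist_force: [1.2, -0.6, 1.3]
width: 0.0127
```

```bash
python3 - <<'E'
from h import *
go(S2W(-.085,-.088),.17)
im=robot.snapshot('scene'); cv2.imwrite('pics/s6.png',cv2.resize(im[140:320,220:440],None,fx=3.3,fy=3.3))
im=robot.snapshot('wrist'); cv2.imwrite('pics/w6.png',im)
E
```

```text
pos [ 0.5253 -0.1943  0.1874] local [ 0.0014 -0.2258] turn [-0.007  0.    -0.003] shift [0.1378 0.0176 0.0862] shiftAfterTurn [0.1378 0.0174 0.0864] F [ 1.2 -0.6  1.3] w 0.0127 t 9.65
```

View pics/s6.png

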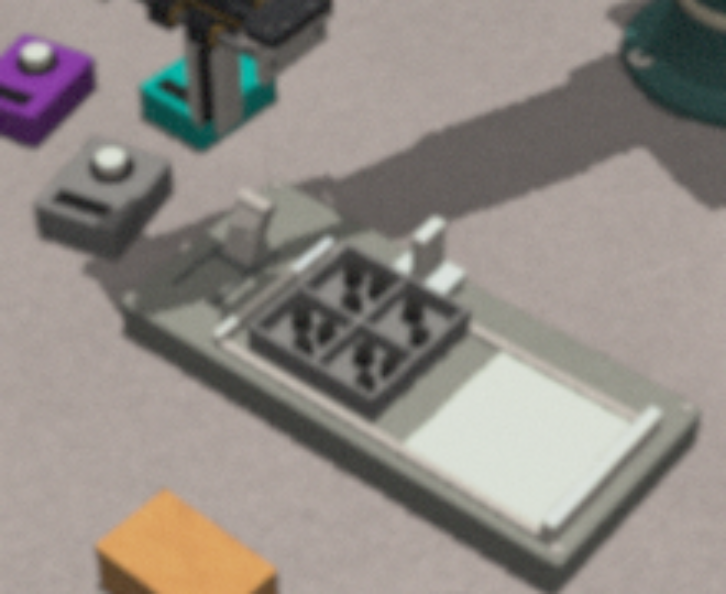

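View pics/w6.png

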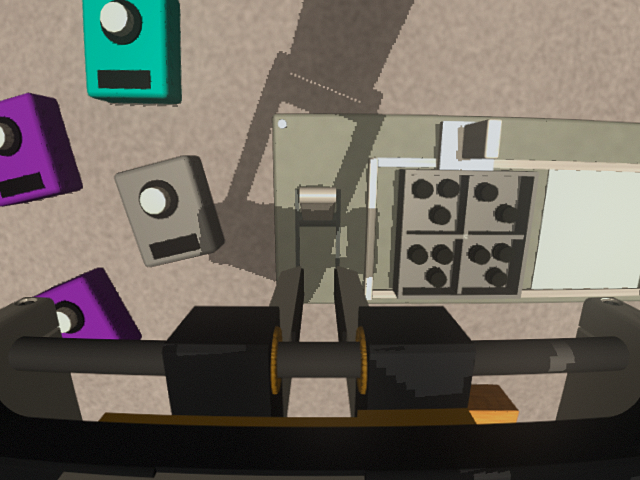

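Emit:
arm_command(series="0 0 0 0.034 0 0.0215 0.06; 0 0 0 0.034 0 0.0215 0.06; 0 0 0 0.034 0 0.0215 0.06; 0 0 0 0.033 0 0.0215 0.06; 0 0 0 0 0 0 0.06; 0 0 0 0 0 0 0.06")

```text
time: 10.35
tool_pos: [0.4414, -0.0463, 0.1696]
ee_rot: [-1.531, -0.006, 1.488]
wrist_force: [0.4, -0.2, -0.4]
width: 0.06
```

```bash
python3 - <<'E'
from h import *
go(S2W(-.086,-.089),.073)
E
```

```text
pos [ 0.4414 -0.0463  0.1696] local [-0.0942 -0.0851] turn [-0.04  -0.001  0.006] shift [-0.0045  0.0962 -0.0121] shiftAfterTurn [-0.0039  0.0966 -0.0082] F [ 0.4 -0.2 -0.4] w 0.06 t 10.35
```

Emit:
arm_command(series="-0.04 0 0.006 -0.004 0.02 -0.008 0.06; 0 0 0 0 0.03 0 0.06; 0 0 0 0 0.02 0 0.06; 0 0 0 0 0 0 0.06; 0 0 0 0 0 0 0.06")

```text
time: 10.85
tool_pos: [0.4494, -0.055, 0.0932]
ee_rot: [-1.566, 0.002, 1.484]
wrist_force: [0.6, -0.7, 1.2]
width: 0.06
```

```bash
python3 - <<'E'
from h import *
go(S2W(-.086,-.089),.073)
im=robot.snapshot('wrist'); cv2.imwrite('pics/w7.png',im)
E
```

```text
pos [ 0.4494 -0.055   0.0932] local [-0.0856 -0.0931] turn [-0.005 -0.006 -0.002] shift [0.0041 0.0202 0.0003] shiftAfterTurn [0.0041 0.0202 0.0004] F [ 0.6 -0.7  1.2] w 0.06 t 10.85
```

View pics/w7.png

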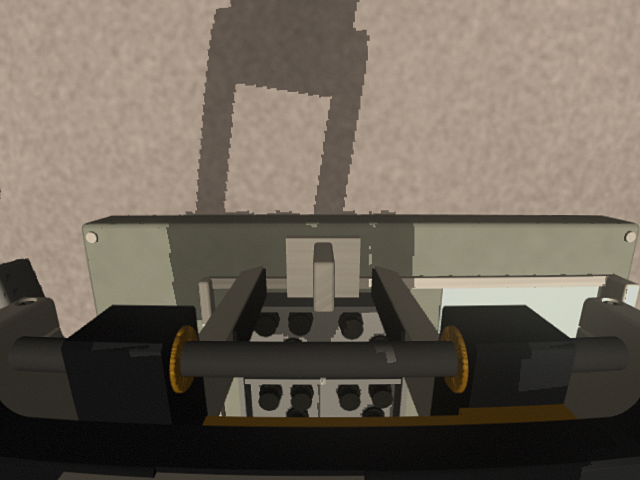

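Fin well between the fingers; descend, grip, try sliding.

Emit:
arm_command(series="-0.005 0 0 0.002 0.012 0 0.06; 0 0 0 0 0.008 0 0.06; 0 0 0 0 0 0 0.0; 0 0 0 0 0 0 0; 0 0 0 0 0 0 0; 0 0 0 0 0 0 0; 0 0 0 0 0 0 0; 0 0 0 0 0 0 0; 0 0 0 0 0 0 0; 0 0 0 0 0 0 0")

```text
time: 11.9
tool_pos: [0.4525, -0.0536, 0.0754]
ee_rot: [-1.579, 0.002, 1.483]
wrist_force: [-0.2, -0.8, -1.0]
width: 0.0118
```

```bash
python3 - <<'E'
from h import *
go(S2W(-.086,.07),.073)
E
```

```text
pos [ 0.4525 -0.0536  0.0754] local [-0.0826 -0.0915] turn [ 0.008 -0.006 -0.002] shift [0.1615 0.002  0.0043] shiftAfterTurn [0.1615 0.0024 0.0034] F [-0.2 -0.8 -1. ] w 0.0118 t 11.9
```

Emit:
arm_command(series="0 0 0 0.006 0 0 0; 0 0 0 0.008 0 0 0; 0 0 0 0.01 0 0 0; 0 0 0 0.01 0 0 0; 0 0 0 0.01 0 0 0; 0 0 0 0.01 0 0 0")

```text
time: 12.5
tool_pos: [0.457, -0.0014, 0.0754]
ee_rot: [-1.578, 0.011, 1.48]
wrist_force: [0.2, -1.9, 1.9]
width: 0.0117
```

```bash
python3 - <<'E'
from h import *
go(S2W(-.083,.07),.075)
E
```

```text
pos [ 0.457  -0.0014  0.0754] local [-0.0824 -0.039 ] turn [ 0.007 -0.009 -0.011] shift [ 0.109  -0.0008  0.0016] shiftAfterTurn [0.109  0.0004 0.0006] F [ 0.2 -1.9  1.9] w 0.0117 t 12.5
```

Free now. Slide on.

Emit:
arm_command(series="0.005 0 -0.008 0.014 0 0 0; 0 0 0 0.015 0 0 0; 0 0 0 0.015 0 0 0; 0 0 0 0.015 0 0 0; 0 0 0 0.015 0 0 0; 0 0 0 0.012 0 0 0; 0 0 0 0.006 0 0 0; 0 0 0 0.004 0 0 0")

```text
time: 13.3
tool_pos: [0.4655, 0.0981, 0.0754]
ee_rot: [-1.573, 0.017, 1.484]
wrist_force: [-2.4, -21.9, 4.6]
width: 0.0119
```

```bash
python3 - <<'E'
from h import *
go(S2W(-.083,.07),.075)
E
```

```text
pos [0.4655 0.0981 0.0754] local [-0.0821  0.0608] turn [ 0.002 -0.005 -0.017] shift [0.0092 0.0002 0.001 ] shiftAfterTurn [0.0092 0.0004 0.0009] F [ -2.4 -21.9   4.6] w 0.0119 t 13.3
```

Emit:
arm_command(series="0 0 -0.01 0.003 0 0 0; 0 0 0 0 0 0 0; 0 0 0 0 0 0 0.03; 0 0 0 0 0 0 0.06; 0 0 0 0 0 0 0.06; 0 0 0 0 0 0 0.06; 0 0 0 0 0 0 0.06; 0 0 0 0 -0.03 0 0.06; 0 0 0 0 -0.04 0 0.06; 0 0 0 0 -0.04 0 0.03; 0 0 0 0 0 0 0")

```text
time: 14.4
tool_pos: [0.4636, 0.1014, 0.1864]
ee_rot: [-1.565, 0.014, 1.484]
wrist_force: [0.6, 0.2, 1.2]
width: 0.0472
```

```bash
python3 - <<'E'
from h import *
go([.48,-.345],.15)
im=robot.snapshot('scene'); cv2.imwrite('pics/s8.png',cv2.resize(im[140:320,220:440],None,fx=3.3,fy=3.3))
im=robot.snapshot('top'); cv2.imwrite('pics/t8.png',cv2.resize(im[195:345,225:465],None,fx=3.3,fy=3.3))
E
```

```text
pos [0.4636 0.1014 0.1864] local [-0.0842  0.064 ] turn [-0.006 -0.005 -0.014] shift [-0.4428  0.0421 -0.0552] shiftAfterTurn [-0.4436  0.0364 -0.0528] F [0.6 0.2 1.2] w 0.0472 t 14.4
```

View pics/s8.png

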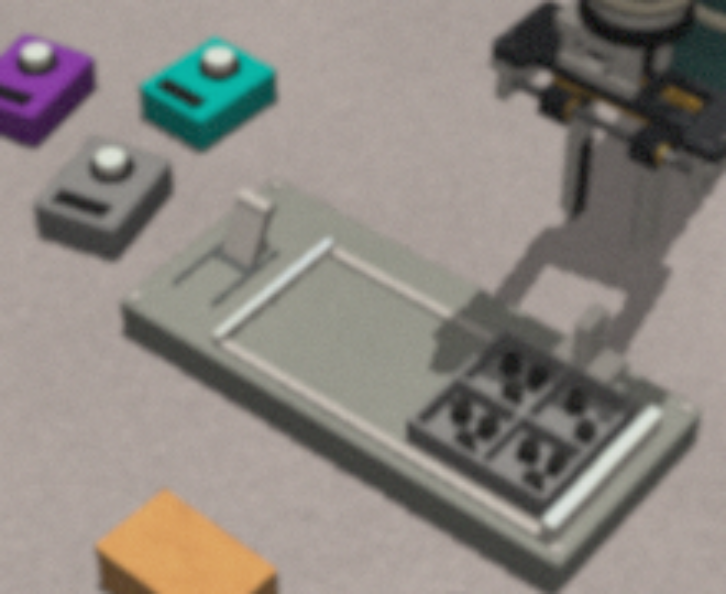

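View pics/t8.png

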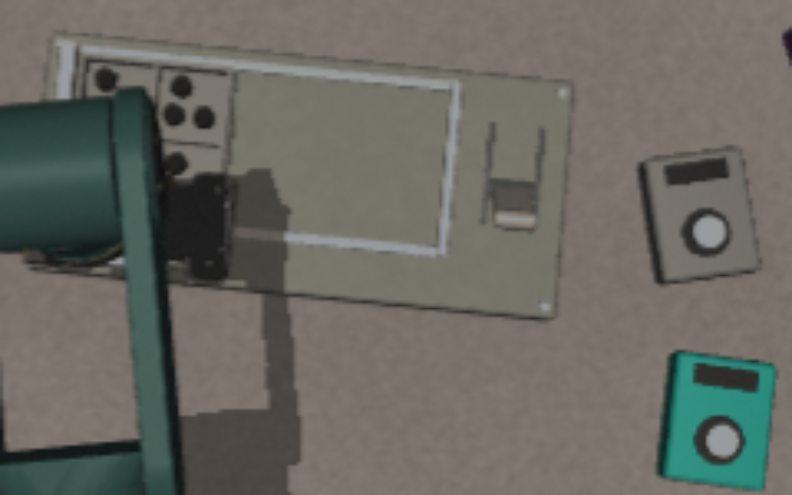

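Emit:
arm_command(series="-0.006 -0.005 -0.014 -0.036 0.002 -0.0045 0; 0 0 0 -0.038 0 -0.0045 0; 0 0 0 -0.038 0 -0.0045 0; 0 0 0 -0.038 0 -0.0045 0; 0 0 0 -0.038 0 -0.0045 0; 0 0 0 -0.038 0 -0.0045 0; 0 0 0 -0.038 0 -0.0045 0; 0 0 0 -0.038 0 -0.0045 0; 0 0 0 -0.038 0 -0.0045 0; 0 0 0 -0.038 0 -0.0045 0; 0 0 0 0 0 0 0")

```text
time: 15.6
tool_pos: [0.4654, -0.2875, 0.1518]
ee_rot: [-1.526, -0.014, 1.495]
wrist_force: [0.4, 1.0, -0.9]
width: 0.0004
```

```bash
python3 - <<'E'
from h import *
go([.481,-.345],.15)
E
```

```text
pos [ 0.4654 -0.2875  0.1518] local [-0.0507 -0.3235] turn [-0.045  0.007  0.014] shift [-0.0562  0.0001 -0.0199] shiftAfterTurn [-0.056   0.0018 -0.0202] F [ 0.4  1.  -0.9] w 0.0004 t 15.6
```

Emit:
arm_command(series="-0.045 0.007 0.014 -0.028 0 -0.01 0; 0 0 0 -0.026 0 -0.01 0; 0 0 0 0 0 0 0; 0 0 0 0 0 0 0")

```text
time: 16.0
tool_pos: [0.4783, -0.3396, 0.142]
ee_rot: [-1.56, -0.011, 1.488]
wrist_force: [0.4, -0.3, -0.3]
width: 0.0009
```

```bash
python3 - <<'E'
from h import *
go([.481,-.345],.07)
E
```

```text
pos [ 0.4783 -0.3396  0.142 ] local [-0.0336 -0.3744] turn [-0.011 -0.001  0.011] shift [-0.006   0.0719 -0.0039] shiftAfterTurn [-0.0052  0.072  -0.0031] F [ 0.4 -0.3 -0.3] w 0.0009 t 16.0
```

Emit:
arm_command(series="-0.01 0 0.01 -0.005 0.02 -0.003 0; 0 0 0 0 0.025 0 0; 0 0 0 0 0.015 0 0; 0 0 0 0 0 0 0; 0 0 0 0 0 0 0")

```text
time: 16.5
tool_pos: [0.4801, -0.3358, 0.0784]
ee_rot: [-1.567, -0.007, 1.494]
wrist_force: [0.3, 0.5, 0.4]
width: 0.0002
```

```bash
python3 - <<'E'
from h import *
go([.481,-.345],.06)
p=robot.camera_params('wrist')
im=robot.snapshot('wrist'); cv2.imwrite('pics/w9.png',im)
im=robot.snapshot('scene'); cv2.imwrite('pics/s9.png',cv2.resize(im[140:260,200:340],None,fx=5,fy=5))
E
```

```text
pos [ 0.4801 -0.3358  0.0784] local [-0.0321 -0.3704] turn [-0.004  0.005  0.007] shift [-0.0092  0.0184 -0.0017] shiftAfterTurn [-0.0091  0.0184 -0.0016] F [0.3 0.5 0.4] w 0.0002 t 16.5
```

View pics/w9.png

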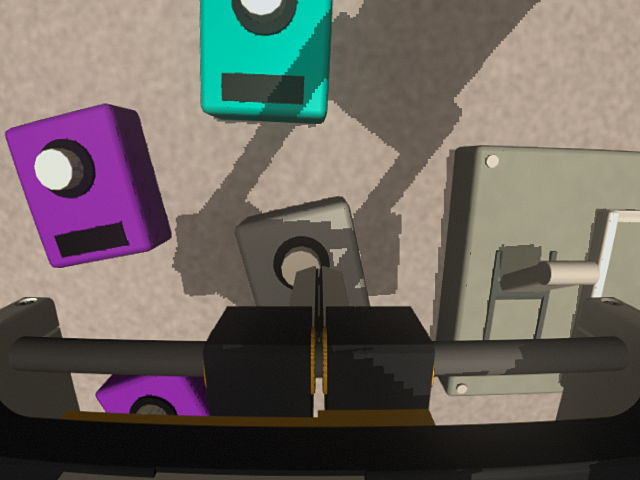

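View pics/s9.png

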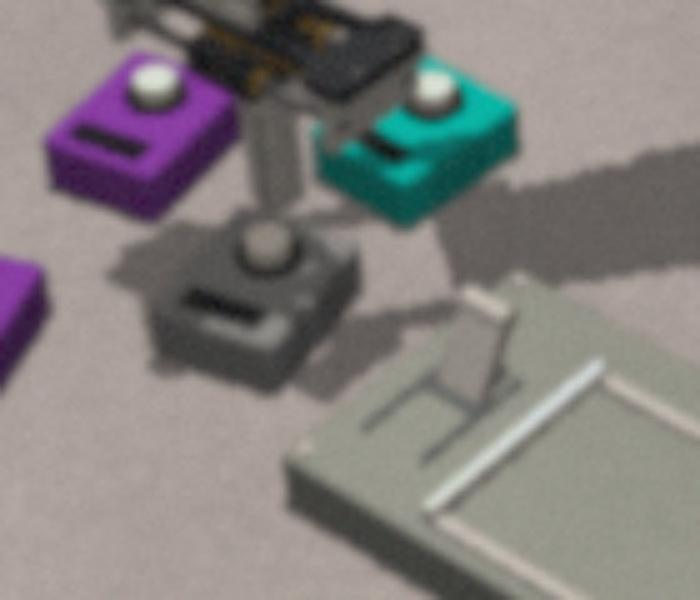

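```bash
python3 - <<'E'
from h import *
print(ray('wrist',(301,267),.054), ray('wrist',(301,264),.054))
go([.481,-.345],.065)
E
```

```text
[ 0.48201933 -0.34707863  0.054     ] [ 0.48000609 -0.34690086  0.054     ]
pos [ 0.4804 -0.3364  0.079 ] local [-0.0317 -0.3711] turn [-0.003  0.005  0.006] shift [-0.0086  0.014  -0.0013] shiftAfterTurn [-0.0085  0.014  -0.0013] F [-0.2 -0.3  0.8] w 0.0003 t 16.6
```

Emit:
arm_command(series="0 0.005 0.006 -0.009 0.002 -0.0015 0; 0 0 0 0 0.003 0 0; 0 0 0 0 0 0 0; 0 0 0 0 0 0 0")

```text
time: 17.0
tool_pos: [0.4829, -0.3475, 0.077]
ee_rot: [-1.573, 0.005, 1.489]
wrist_force: [-0.1, -0.2, 0.2]
width: 0.0004
```

```bash
python3 - <<'E'
from h import *
go([.481,-.345],.06)
E
```

```text
pos [ 0.4829 -0.3475  0.077 ] local [-0.0284 -0.3819] turn [ 0.002 -0.001 -0.005] shift [0.0024 0.017  0.0021] shiftAfterTurn [0.0023 0.017  0.0021] F [-0.1 -0.2  0.2] w 0.0004 t 17.0
```

Emit:
arm_command(series="0 0 -0.004 0.001 0.008 0.0015 0; 0 0 0 0 0.004 0 0; 0 0 0 0 0 0 0; 0 0 0 0 0 0 0")

```text
time: 17.4
tool_pos: [0.4811, -0.3463, 0.0638]
ee_rot: [-1.572, -0.0, 1.488]
wrist_force: [0.1, 0.2, 0.1]
width: 0.0006
```

```bash
python3 - <<'E'
from h import *
for i in range(3): go([.481,-.346],.06)
E
```

```text
pos [ 0.4811 -0.3463  0.0638] local [-0.0303 -0.3809] turn [ 0.002 -0.001  0.   ] shift [0.0003 0.0038 0.0001] shiftAfterTurn [0.0003 0.0038 0.0001] F [0.1 0.2 0.1] w 0.0006 t 17.4
pos [ 0.4811 -0.3463  0.0638] local [-0.0303 -0.3809] turn [ 0.002 -0.001  0.   ] shift [0.0003 0.0038 0.0001] shiftAfterTurn [0.0003 0.0038 0.0001] F [0.1 0.2 0.1] w 0.0006 t 17.4
pos [ 0.4811 -0.3463  0.0638] local [-0.0303 -0.3809] turn [ 0.002 -0.001  0.   ] shift [0.0003 0.0038 0.0001] shiftAfterTurn [0.0003 0.0038 0.0001] F [0.1 0.2 0.1] w 0.0006 t 17.4
```

Emit:
arm_command(series="0 0 0 0 0.006 0 0; 0 0 0 0 0.001 0 0; 0 0 0 0 0 0 0")

```text
time: 17.7
tool_pos: [0.4811, -0.3462, 0.0561]
ee_rot: [-1.572, -0.0, 1.488]
wrist_force: [-0.9, -0.6, -0.5]
width: 0.0006
```

One or two mm above. Step slowly.

Emit:
arm_command(series="0 0 0 0 0.002 0 0; 0 0 0 0 0 0 0")

```text
time: 17.9
tool_pos: [0.4813, -0.3464, 0.0543]
ee_rot: [-1.573, -0.0, 1.488]
wrist_force: [-0.8, 0.6, 0.8]
width: 0.0005
```

Emit:
arm_command(series="0 0 0 0 0.001 0 0; 0 0 0 0 0 0 0")

```text
time: 18.1
tool_pos: [0.4814, -0.3465, 0.0542]
ee_rot: [-1.573, 0.0, 1.488]
wrist_force: [-0.7, 0.3, 1.7]
width: 0.0005
```

Emit:
arm_command(series="0 0 0 0 0.001 0 0; 0 0 0 0 0.0005 0 0")

```text
time: 18.3
tool_pos: [0.4814, -0.3465, 0.0535]
ee_rot: [-1.573, 0.001, 1.488]
wrist_force: [-1.1, 0.6, 2.8]
width: 0.0004
```

Emit:
arm_command(series="0 0 0 0 0.001 0 0; 0 0 0 0 0.0005 0 0")

```text
time: 18.5
tool_pos: [0.4814, -0.3465, 0.0528]
ee_rot: [-1.574, 0.001, 1.488]
wrist_force: [-1.1, 1.2, 4.8]
width: 0.0004
```

Emit:
arm_command(series="0 0 0 0 0.001 0 0")

```text
time: 18.6
tool_pos: [0.4815, -0.3465, 0.0522]
ee_rot: [-1.574, 0.001, 1.489]
wrist_force: [-1.9, 0.9, 5.4]
width: 0.0003
```

Emit:
arm_command(series="0 0 0 0 0.001 0 0")

```text
time: 18.7
tool_pos: [0.4814, -0.3465, 0.0512]
ee_rot: [-1.574, 0.001, 1.488]
wrist_force: [-0.6, 1.8, 3.6]
width: 0.0005
```

Past the peak, falling. Continue.

Emit:
arm_command(series="0 0 0 0 0.0008 0 0")

```text
time: 18.8
tool_pos: [0.4814, -0.3465, 0.05]
ee_rot: [-1.574, 0.001, 1.489]
wrist_force: [-0.9, 0.6, 1.8]
width: 0.0003
```

Emit:
arm_command(series="0 0 0 0 0.0006 0 0")

```text
time: 18.9
tool_pos: [0.4815, -0.3465, 0.0489]
ee_rot: [-1.574, 0.001, 1.489]
wrist_force: [-0.2, 1.2, 3.8]
width: 0.0004
```

Peak, drop to 1.8 N, and rise to 3.8 N: clicked. Let go.

Emit:
arm_command(series="0 0 0 0 -0.015 0 0; 0 0 0 0 -0.03 0 0; 0 0 0 0 -0.04 0 0; 0 0 0 0 -0.04 0 0; 0 0 0 0 0 0 0")

```text
time: 19.4
tool_pos: [0.4808, -0.3461, 0.1771]
ee_rot: [-1.571, -0.001, 1.488]
wrist_force: [0.3, 0.9, 0.7]
width: 0.0002
```

```bash
python3 - <<'E'
from h import *
go([.481,-.346],.17)
im=robot.snapshot('scene'); cv2.imwrite('pics/s10.png',cv2.resize(im[120:370,180:540],None,fx=2.2,fy=2.2))
im=robot.snapshot('top'); cv2.imwrite('pics/t10.png',cv2.resize(im[120:345,130:500],None,fx=2.1,fy=2.1))
W=ray('top',(130+(0)/2.1,0),.04)
E
```

```text
pos [ 0.4808 -0.3461  0.1771] local [-0.0305 -0.3807] turn [ 0.001 -0.001  0.001] shift [ 0.0001  0.0071 -0.0001] shiftAfterTurn [ 0.0002  0.0071 -0.0002] F [0.3 0.9 0.7] w 0.0002 t 19.4
```

View pics/s10.png

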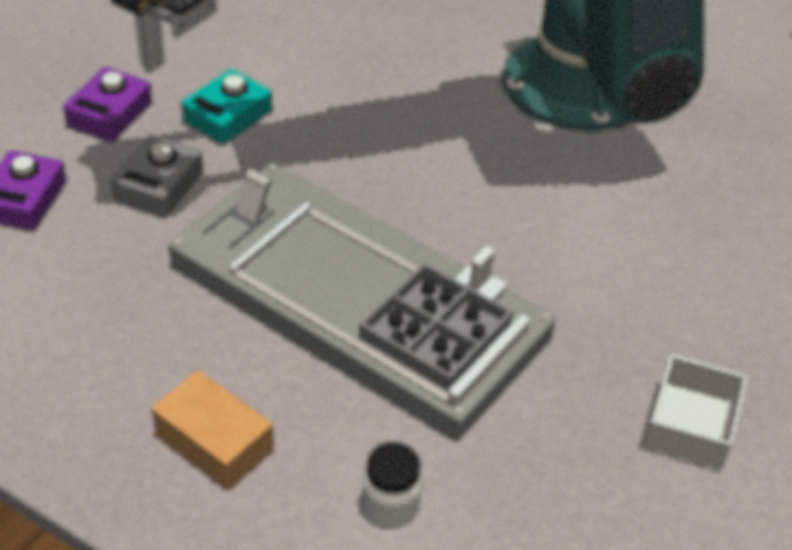

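View pics/t10.png

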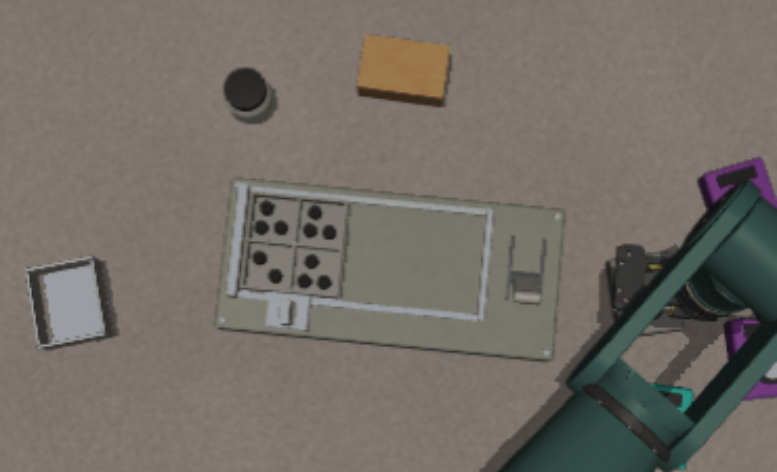

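```bash
python3 - <<'E'
from h import *
im=robot.snapshot('top'); c=cv2.resize(im[195:290,225:325],None,fx=6,fy=6,interpolation=cv2.INTER_CUBIC); cv2.imwrite('pics/t11.png',c)
a=cv2.imread('pics/top0.png')
# tray shift by template matching of tray bits before/after
t=a[217:272,304:362]
E

```

```text
(no output)
```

View pics/t11.png

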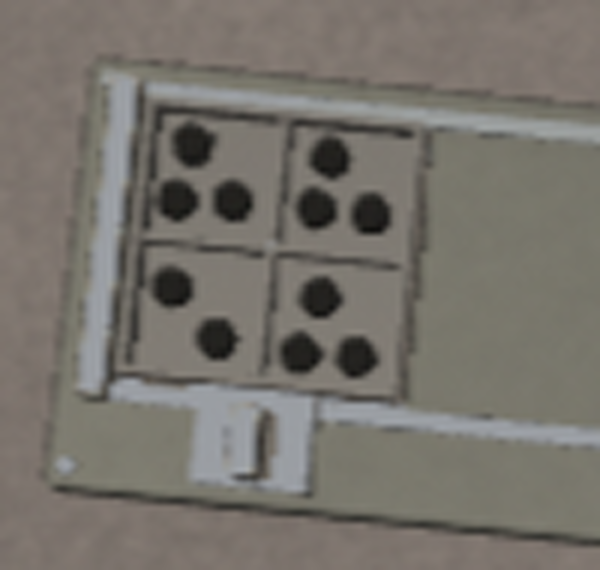

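```bash
python3 - <<'E'
from h import *
Q=lambda a,b:(225+(a+.5)/6-.5,195+(b+.5)/6-.5)
L=lambda q,z:(RS.T@(ray('top',Q(*q),z)[:2]-O)).round(4)
for q in [(428,132),(405,400)]: print(L(q,.07))
for q in [(150,98),(124,375)]: print(L(q,.07))
print('fin top',L((247,440),.108), 'cross', L((272,247),.07))
# initial same
Z=lambda a,b:(225+(a+.5)/3.3-.5,195+(b+.5)/3.3-.5)
print('init',(RS.T@(ray('top',Z(357,157),.07)[:2]-O)).round(4))
E
```

```text
[ 0.0569 -0.0013]
[-0.0586 -0.003 ]
[0.0604 0.1189]
[-0.0592  0.1169]
fin top [-0.0843  0.0584] cross [0.0012 0.06  ]
init [-0.0003 -0.1018]
```

```bash
python3 - <<'E'
from bench import robot
print(robot.close_job())
E
```

```text
the job is handed in; nothing more can be done
None
```

I finished the job in order and handed it in at about 19.5 s, with the gripper clear of everything.

1. **First try:** I gripped the fin and pushed. The tray moved about 12 mm and stopped dead at 15 N, so it was locked.
2. **Lever:** I tipped it from the box's +x side fully over to -x. Later pictures show it resting there.
3. **Second try:** the tray slid freely and stopped hard at the end, with 22 N on the wrist. I then released it.
4. **Key:** I pressed the grey box's key slowly. The force rose to about 5.4 N, fell to 1.8 N at the click, then rose to 3.8 N about 5.5 mm down. I lifted straight off at that point.

**Last checks:**
- In the top picture the tray sits against the stop, with its centre at y = 58–60 mm. Home is 60 mm and the camera is good to about 2 mm.
- The gripper's travel between the lock stop and the end stop was 149 mm against 150 mm expected. I put that 1 mm down to flex, and I did not nudge the tray again after releasing it.
- The bin, jar and carton look unmoved, and the force at the wrist is back to noise level.
- I saw no check that failed outright.

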